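# Unfold the crank and clamp the filter cube

## Task

The black filter cube lies loose on the bed of the small crank clamp. First swing the crank's folded handle up until it stands fully upright against its stop, without turning the crank; then turn the crank anticlockwise (seen from above) by the upright handle until the jaw has pushed the cube against the anvil and holds it firmly at about 15 N, never squeezing it beyond 30 N. Let go with the handle still upright, and leave the other things alone.

Things in the scene. Friction and masses are not known exactly. Their poses are not given: they have to be found in the camera images.
- clamp: crank clamp fixed to the desk: aluminium bed 74 x 275 mm, its top 12 mm above the desk, with a grey gear housing (84 x 90 mm, top 56 mm above the desk) at one end. Origin on the vertical crank axis at desk height, under the middle of the housing; y runs along the bed from the housing towards the anvil, z up. Housing y -45 to 45 mm, bed y -50 to 225 mm
- crank (a joint): angle of the crank, rad, 0 at the start, growing anticlockwise seen from above, up to 4.6; at 0 the arm points from the axis along the clamp's -y. Arm: steel bar 16 mm wide, top 75 mm above the desk. Drag at the upright handle about 3.4 N with the jaw free; each newton of tangential push beyond that presses the jaw with about 4.4 N. It stays where it is left, keeping up to about 15 N on the jaw
- handle_fold (a joint): angle of the folding handle about its pivot at the crank arm's end, rad: near 0 folded over the arm, free end towards the crank axis; pi/2 upright at its stop. Swings in the vertical plane of the arm; stiff (about 2.7 N at mid grip), stays where it is left. The grip is a black sleeve of 18 mm diameter, free to spin, from 13 to 73 mm from the pivot (end cap to 76 mm)
- grip_mid (a point): a point on the handle's centre line 45 mm from its pivot
- fold_pivot (a point): pivot of the handle at the end of the crank arm, 80 mm from the crank axis and 86 mm above the desk; the pivot's axis is level, square to the arm
- jaw: steel jaw sliding on the bed, 60 mm wide, 34 mm high, driven 18 mm to the anvil per radian of the crank, with a sprung pad in front (8 N per mm); origin at the foot of the unpressed pad's face; y points to the anvil. It starts at y = 75 mm of the clamp. The anvil, a like plate fixed across the bed, has its face somewhere from y = 163 to 187 mm of the clamp (not measured: feel for it)
- filter_cube: loose black filter cube, 46 x 38 x 36 mm (x, y, z), with a round window; origin at the centre of its underside. It lies on the bed between jaw and anvil with its 38 mm side roughly along the bed
- objective: bystander: microscope objective standing on the desk beside the bed, 28 mm across, 45 mm high; origin at the centre of its underside
- oil_bottle: bystander: small brown dropper bottle standing on the desk beside the bed, 28 mm across, 75 mm high; origin at the centre of its underside
- hex_keys: bystander: black hex key holder lying on the desk beside the bed, 25 x 90 x 20 mm; origin at the centre of its underside
Things that resemble listed ones, but are neither listed nor needed, are in the scene too. Leave any orange or yellow look-alike of the filter_cube alone.

How it is judged:
By the outcome, as a careful person would: the job done as asked, in the order asked, and still so for the second after the job is handed in, with the robot touching nothing.
It also fails if it takes over 72 s, if anything falls off the work surface, if the arm or the gripper's body presses on something with over 40 N, if the wrist force passes 120 N, or if a joint passes its speed limit or range.

## Robot

A 6-joint arm with a two-finger parallel gripper is mounted at the origin on a cart in front of the work surface, level with it; the furniture and walls round the work are solid. World frame = base frame: x ahead of the robot, y to its left, z up, the work surface at z = 0. Lengths are in m, angles in degrees, forces in N, time in s.
With the tool pointing down it reaches from about 0.3 to 0.75 m from the base axis. Payload 8.5 kg.
Tool frame: the origin (TCP) lies midway between the tips of the shut fingers; the grasp point (between the pads) lies env.tcp_to_grasp behind it (env.tcp_to_grasp is the distance from the TCP to the grasp point, in m); z points along the fingers, y is the line along which they close (so a half turn about z gives the same grasp; the last joint's range is limited). The gripper opens to 85 mm and grips with 20 to 120 N. Pads are 22 mm wide; open, the fingers measure 114 mm over their backs; the gripper's body (76 mm by 85 mm) begins 54 mm behind the grasp point. The pads swing forward as they close: fully open they stand 13 mm farther back than shut.
Start: joints at [57.508, 21.807, 74.336, -0, 83.858, -12.336], TCP at [0.19, 0.516, 0.231] pointing down, gripper open.
Joint ranges: [-178.18, 178.18], [-50.72, 133.34], [12.68, 142.11], [-81.47, 261.47], [9.98, 163.14], [-165.26, 165.26]. Speed limits (degrees/s): [136.94, 136.94, 180, 180, 180, 180].

## Interface

Orientations are given as a 3x3 rotation matrix whose columns are the frame's x, y, z axes.
In Python, from rig import observe, optics, job, env gives the robot as it stands. The module is installed in compiled form; this text tells all that it offers.
- The arm moves only by the shell command python3 -m jog 'ROWS' [FORCE]. ROWS is JSON, a list of rows, each a list of 7 numbers: the turn, a rotation vector about the tool's x, y, z in rad, then the shift along the tool's x, y, z in m, then the opening in per cent of the stroke, from 0 (shut) to 100 (fully open). A call has 1 to 10 rows; each row shifts and turns the commanded pose from where the row before left it, along the tool's axes as they then stand; what a row does not reach is not made up. A row lasts 1/8 s, in which the tool goes at most 62.5 mm and 10.7 degrees, less where a joint would pass 70% of its speed; a pose out of reach is approached as far as the arm can. A call is refused whole if a number of a shift passes 0.0625 or a number of a turn 0.188, either way. A call with a gripper value outside its range is refused whole. The fingers move at their own pace and stop on an object; FORCE is the grip in N (left out, the last holds). Time passes only in rows, so rows that do not move let the fingers close. It gives the time, the measured TCP pose, the force, the opening and the grip force at its end, in the units of the state.
- observe(): the state, without advancing time (a new reading comes with each control period).
- optics.get_image(name): name is "scene" or "top" or "wrist"; returns a dict with "pixels" (384x512x3 uint8, red, green, blue), "mtx" (3x3 intrinsics, pixels), "dist_coeffs" ([k1, k2, p1, p2, k3] as OpenCV has them; the pictures are not rectified), "rvec" (rotation vector, rad) and "tvec" (3), from world to camera coordinates, as OpenCV has them. Camera axes: x right, y down, z forward; pixel columns grow to the right and rows downward; lengths in m; the calibration is good to about 2 mm. A picture is of the moment at which its call begins. There is no depth.
- job.close_job(): hands the job in; it is judged then, once.
The state is a dict: "time_s": time; "q": joint angles; "qvel": joint speeds; "joint_efforts": joint torques, N m; "position": TCP position; "tool_rot": TCP orientation; "ft_force": force on the tool from outside, world axes, zero at the start; "wrist_torque": the same for the moment, N m; "grip_width": finger opening in m; "gripper_force": force on a finger pad.
Only numpy, scipy, OpenCV 4.12 (cv2) and the standard library are available. Lean on these libraries where they do the work, as an engineer would, in place of code of your own. Each camera call takes 0.05 s, during which the arm holds its last target. There are 200 camera calls.

## Working session

There is one attempt and no reset: what is moved stays moved. The work goes in short steps, Python scripts to look and compute and a shell command to move; the robot and the scene stay as the last step left them, time stands still between calls to the robot, and variables do not carry over. Pictures are saved under pics/ and viewed, at most 10 in all, crops included, and the job is handed in when it is done.

```bash
mkdir -p pics; cat > h.py <<'E'
import numpy as np, cv2
from rig import observe, optics, env
def ray(im,u,v):
    p=cv2.undistortPoints(np.array([[[u,v]]],float),im['mtx'],np.array(im['dist_coeffs']))[0,0]
    R=cv2.Rodrigues(np.array(im['rvec'],float))[0];t=np.array(im['tvec'],float).ravel()
    return -R.T@t, R.T@np.array([p[0],p[1],1])
def onz(im,u,v,z):
    c,d=ray(im,u,v);return c+d*(z-c[2])/d[2]
def proj(im,P):
    return cv2.projectPoints(np.atleast_2d(np.array(P,float)),np.array(im['rvec'],float),np.array(im['tvec'],float),np.array(im['mtx']),np.array(im['dist_coeffs']))[0][:,0]
def save(im,n,crop=None,k=1):
    p=im['pixels'][:,:,::-1]
    if crop: a,b,c,d=crop;p=p[b:d,a:c]
    cv2.imwrite('pics/'+n+'.png',cv2.resize(p,None,fx=k,fy=k,interpolation=cv2.INTER_CUBIC))
E
python3 - <<'E'
from h import *
for n in('scene','top'):
    im=optics.get_image(n);save(im,n+'1',k=1.5);print(n,ray(im,256,192))
print(observe(),env.tcp_to_grasp)
E
```

```text
scene (array([-0.03421575, -0.30217539,  0.79311269]), array([ 0.5860975 ,  0.3425095 , -0.73441171]))
top (array([0.47194619, 0.05413131, 0.92729998]), array([ 0.07730705,  0.00190031, -0.99710067]))
{'time_s': 0.1, 'q': array([ 5.75082377e+01,  2.18372792e+01,  7.43767721e+01, -1.11383624e-03,
        8.38579927e+01, -1.23353293e+01]), 'qvel': array([ 0.03359445, -0.07281887, -0.16150377,  0.11974555, -0.06368951,
       -0.01844522]), 'joint_efforts': array([ 3.36579338e-03, -4.49221659e+01, -2.31651127e+01, -2.85464566e-04,
        3.75548945e-03, -1.29223199e-05]), 'position': array([0.1893894 , 0.51610243, 0.23079354]), 'tool_rot': array([[-9.38755951e-01,  3.44582110e-01, -6.59147996e-04],
       [ 3.44582650e-01,  9.38755373e-01, -1.07096502e-03],
       [ 2.49743337e-04, -1.23250575e-03, -9.99999209e-01]]), 'ft_force': array([0.33977288, 0.7108852 , 0.36931038]), 'wrist_torque': array([-0.03500843, -0.02223061,  0.00404148]), 'gripper_force': 0.0, 'grip_width': 0.08521809349655461} 0.0187
```

View pics/scene1.png

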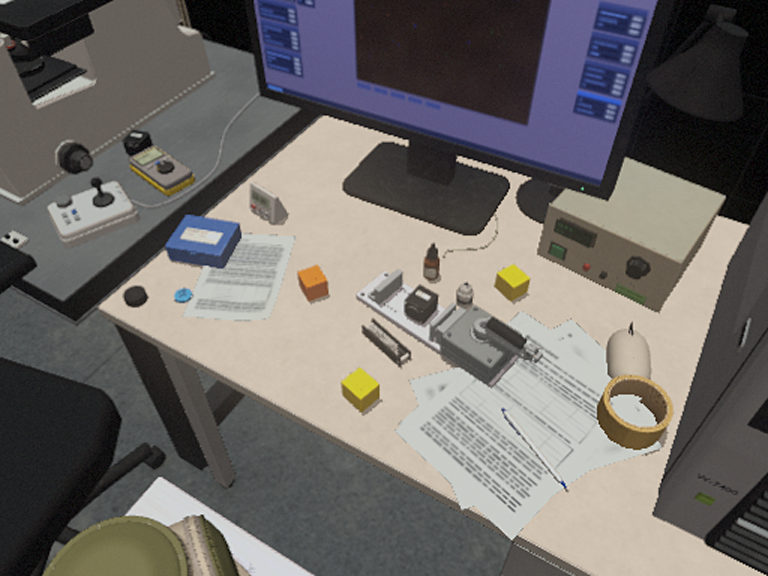

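View pics/top1.png

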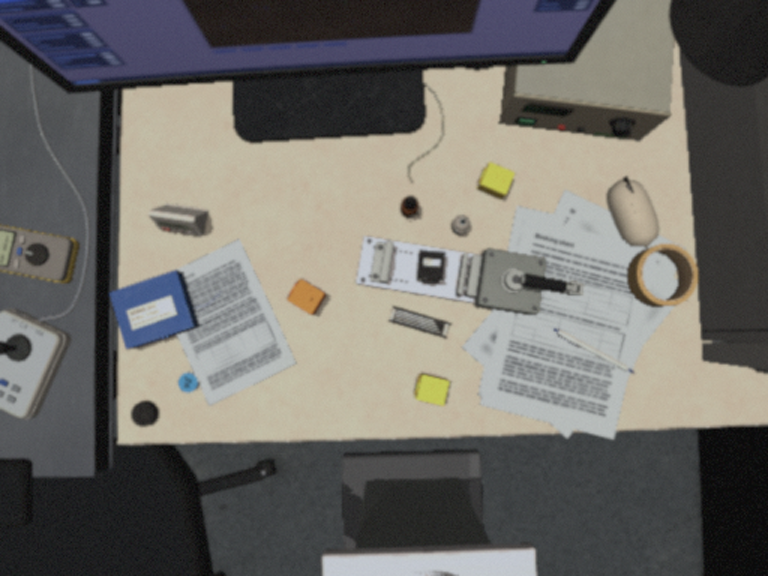

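Both views show the clamp with its anvil to the left (top view 1.5x: anvil ~(383,262), black cube (432,266), jaw (468,275), housing (512,281), axis ~(514,281), pivot ~(576,289)). The cubes at (307,296), (433,389) and (496,180) are orange or yellow look-alikes. The only black one, with a round window, is on the bed, so that is the filter cube. I'll enlarge to confirm.

```bash
python3 - <<'E'
from h import *
im=optics.get_image('top');save(im,'top2',(225,145,400,230),4.5)
for n,(u,v),z in [('axis',(514,281),.078),('pivot',(575,289),.086),('anvilend1',(363,237),.012),('anvilend2',(357,285),.012),('h1',(485,252),.056),('h2',(545,252),.056),('h3',(543,314),.056),('h4',(480,308),.056),('cube',(432,266),.048),('obj',(461,225),.03),('oil',(410,206),.06),('hexA',(391,315),.02),('hexB',(450,330),.02)]:
    print(n,onz(im,u/1.5,v/1.5,z).round(4))
E
```

```text
axis [ 0.5428 -0.126   0.078 ]
pivot [ 0.5288 -0.2092  0.086 ]
anvilend1 [0.6209 0.0855 0.012 ]
anvilend2 [0.5485 0.0962 0.012 ]
h1 [ 0.5875 -0.0906  0.056 ]
h2 [ 0.5854 -0.1776  0.056 ]
h3 [ 0.4962 -0.1704  0.056 ]
h4 [ 0.5073 -0.0803  0.056 ]
cube [ 0.5702 -0.0143  0.048 ]
obj [ 0.6323 -0.0609  0.03  ]
oil [0.6564 0.0154 0.06  ]
hexA [0.502  0.0466 0.02  ]
hexB [ 0.4774 -0.0401  0.02  ]
```

View pics/top2.png

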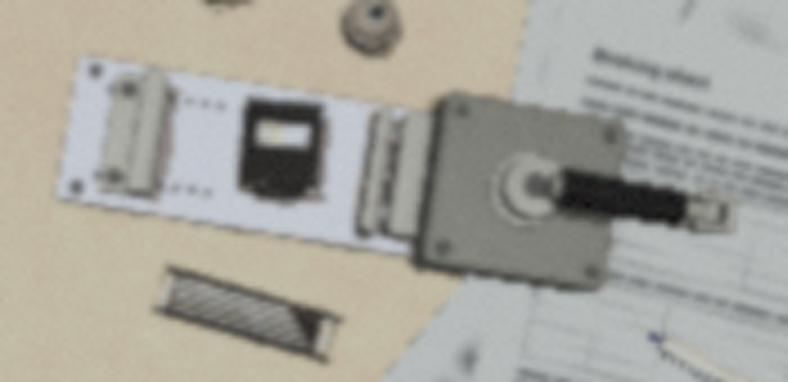

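```bash
python3 - <<'E'
from h import *
im=optics.get_image('top')
f=lambda u,v,z:onz(im,225+u/4.5,145+v/4.5,z)
H=np.array([f(443,93,.056),f(625,120,.056),f(603,288,.056),f(418,263,.056)])
c=H.mean(0);print('housing',c,[np.linalg.norm(H[i]-H[i-1]) for i in range(4)])
e=f(80,57,.012),f(58,198,.012)
y=(H[0]+H[3]-H[1]-H[2]);m=(e[0]+e[1])/2-c
b=(e[0]-f(430,107,.012))[:2],(e[1]-f(415,254,.012))[:2]
for n,v in(('y',y),('end',m),('b1',b[0]),('b2',b[1])):print(n,np.degrees(np.arctan2(v[1],v[0])),np.linalg.norm(v[:2]))
print('hub',f(530,186,.078),'pivot',f(710,210,.086),'sleeve',f(563,188,.086),f(688,205,.086))
E
```

```text
housing [ 0.54463483 -0.12735296  0.056     ] [np.float64(0.08256346808509119), np.float64(0.08866073705843613), np.float64(0.08158334298550432), np.float64(0.08923989619875188)]
y 80.4351391861332 0.1778979794530291
end 79.18395914808058 0.22136394459363365
b1 80.33893620820737 0.177856525853194
b2 79.54286168337796 0.18052510606295935
hub [ 0.54488765 -0.1263765   0.078     ] pivot [ 0.53086815 -0.2081684   0.086     ] sleeve [ 0.54287383 -0.13997804  0.086     ] [ 0.53346092 -0.19796837  0.086     ]
```

Crop confirms: the cube on the bed is black with its window label, nothing orange or yellow; the hub is at crop (530,186), pivot (710,210), sleeve between. Clamp axis ≈ (0.5445,-0.127), y at 80°; sizes check. Travelling above the grip now.

```bash
python3 -m jog '[[0,0,0,-0.0432,-0.0397,0,100],[0,0,0,-0.0432,-0.0397,0,100],[0,0,0,-0.0432,-0.0397,0,100],[0,0,0,-0.0432,-0.0397,0,100],[0,0,0,-0.0432,-0.0397,0,100],[0,0,0,-0.0432,-0.0397,0,100],[0,0,0,-0.0432,-0.0397,0,100],[0,0,0,-0.0432,-0.0397,0,100],[0,0,0,-0.0432,-0.0397,0,100],[0,0,0,-0.0432,-0.0397,0,100]]' 20
python3 -m jog '[[0,0,0.1745,-0.0432,-0.0397,0,100],[0,0,0.1745,0,0,0,100],[0,0,0.1745,0,0,0,100],[0,0,0.1745,0,0,0,100],[0,0,0.1745,0,0,0,100],[0,0,0.1745,0,0,0,100],[0,0,0.1745,0,0,0,100],[0,0,0.1745,0,0,0,100],[0,0,0,0,0,0,100]]'
```

```text
time_s: 1.45
position: [0.4588, -0.0072, 0.2314]
tool_rot: [[-0.939, 0.345, 0.0], [0.345, 0.939, 0.0], [-0.0, 0.0, -1.0]]
ft_force: [1.5, 1.1, 0.5]
grip_width: 0.0856
gripper_force: 0.0
time_s: 2.58
position: [0.485, -0.0574, 0.2312]
tool_rot: [[0.175, 0.985, -0.0], [0.985, -0.175, 0.0], [0.0, -0.0, -1.0]]
ft_force: [-0.3, 0.4, -0.4]
grip_width: 0.0857
gripper_force: 0.0
```

```bash
python3 -m jog '[[0,0,0,-0.0466,0.0354,0,100],[0,0,0,-0.0466,0.0354,0,100],[0,0,0,0,0,0.03,100],[0,0,0,0,0,0,100],[0,0,0,0,0,0,100]]'
python3 - <<'E'
from h import *
im=optics.get_image('wrist');save(im,'w1',k=1.5)
print(observe()['position'])
print('cam',ray(im,256,192))
P=[[.5445,-.127,.078],[.5306,-.2058,.086],[.5384,-.1615,.086]]
print(proj(im,P)*1.5)
E
```

```text
time_s: 3.2
position: [0.5386, -0.1613, 0.2024]
tool_rot: [[0.174, 0.985, 0.001], [0.985, -0.174, -0.001], [-0.0, 0.001, -1.0]]
ft_force: [-0.3, -0.0, 0.3]
grip_width: 0.0858
gripper_force: 0.0
[ 0.53870144 -0.16124015  0.20268757]
cam (array([ 0.55073246, -0.0929961 ,  0.34606041]), array([-0.03730787, -0.26873527, -0.96252863]))
[[378.93369799 220.07207374]
 [379.12228235 353.14225104]
 [378.99054628 281.98979792]]
```

View pics/w1.png

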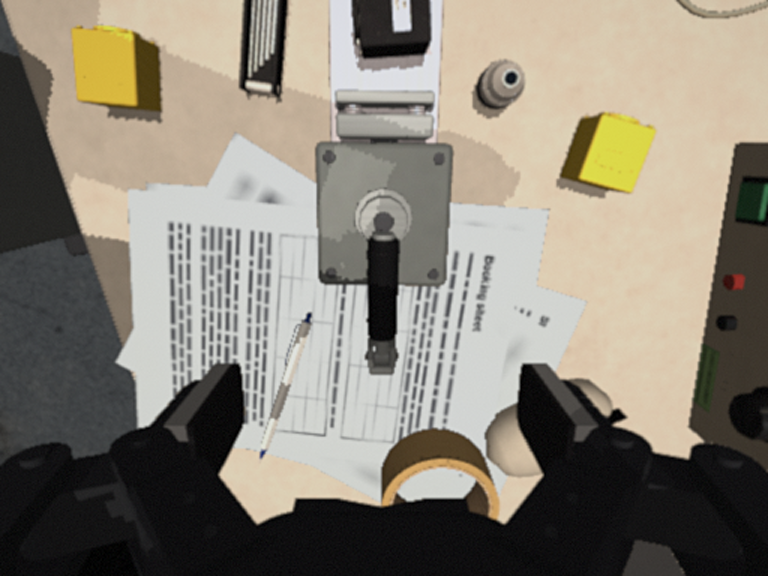

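The wrist view shows the handle straight below: sleeve x≈383, y 237–340, pivot (381,355), fingers at x≈240 and 520. The predicted line is at x≈379, so I'll check this 1–2 mm offset by mask.

```bash
python3 - <<'E'
from h import *
im=optics.get_image('wrist');g=cv2.cvtColor(im['pixels'],cv2.COLOR_RGB2GRAY)
for r in(165,180,200,215):
    row=g[r,235:275];d=np.where(row<60)[0]+235;print(r,d.min(),d.max(),(d.min()+d.max())/2)
for r in (250,260,265,270):
    d=np.where(g[r,140:370]<70)[0]+140
    print(r,d[d<200].max() if (d<200).any() else 0,d[d>310].min() if (d>310).any() else 0)
o=observe();R=o['tool_rot'];p=o['position']
for s in(-.0428,.0428):print(proj(im,[p+R@np.array([0,s,-.013])]))
for z in(.086,.095):print(proj(im,[[.5306,-.2058,z],[.5384,-.1615,z]])[:,0], proj(im,[p*[1,1,0]+[0,0,z]]))
E
```

```text
165 245 265 255.0
180 245 264 254.5
200 246 263 254.5
215 246 263 254.5
250 160 347
260 161 346
265 162 346
270 162 344
[[161.91953833 258.51448386]]
[[343.61523286 258.39711529]]
[252.54070525 252.43142479] [[252.7198543  187.57070058]]
[252.53943441 252.42644186] [[252.724447   190.30223795]]
```

```bash
python3 -m jog '[[0,0,0,0,0.0015,0.05,45],[0,0,0,0,0,0.045,45],[0,0,0,0,0,0,45],[0,0,0,0,0,0,45]]'
python3 - <<'E'
from h import *
im=optics.get_image('wrist');save(im,'w2',(130,100,380,384),2)
o=observe();p=o['position'];R=o['tool_rot'];print(p,o['grip_width'])
g=cv2.cvtColor(im['pixels'],cv2.COLOR_RGB2GRAY)
for r in(150,180,200,215,230):
    row=g[r,235:275];d=np.where(row<60)[0]+235;print(r,d.min(),d.max(),(d.min()+d.max())/2)
print(proj(im,[p*[1,1,0]+[0,0,.086]]),proj(im,[p]))
E
```

```text
time_s: 3.8
position: [0.5409, -0.1622, 0.1086]
tool_rot: [[0.175, 0.984, 0.003], [0.984, -0.175, -0.002], [-0.001, 0.003, -1.0]]
ft_force: [0.3, 0.2, 0.1]
grip_width: 0.0385
gripper_force: 0.0
[ 0.54099184 -0.1622759   0.10879056] 0.038192834927874716Traceback (most recent call last):
  File "<stdin>", line 6, in <module>
    return umr_minimum(a, axis, None, out, keepdims, initial, where)
ValueError: zero-size array to reduction operation minimum which has no identity
```

View pics/w2.png

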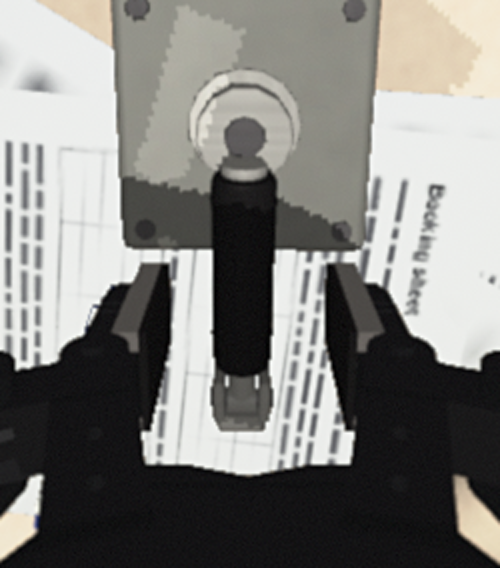

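The sleeve spans crop x≈212–274 and the pads' inner edges are at ≈168 and 328, so I'm about 1 mm too far to +y. Checking with numbers.

```bash
python3 - <<'E'
from h import *
im=optics.get_image('wrist')
o=observe();p=o['position'];R=o['tool_rot']
g=cv2.GaussianBlur(cv2.cvtColor(im['pixels'],cv2.COLOR_RGB2GRAY),(3,3),0).astype(int)
for r in(195,205,215,228,234,240,250):
    gr=np.diff(g[r]); i=np.where(abs(gr)>25)[0]; print(r,[(int(k),int(gr[k])) for k in i if 185<k<305])
for z in(.086,.109,.122): print(proj(im,[p*[1,1,0]+[0,0,z]]))
E
```

```text
195 [(188, -28), (189, -73), (190, -63), (234, -43), (235, -39), (267, 44), (268, 35)]
205 [(188, -27), (189, -74), (190, -62)]
215 [(189, -28), (190, -72), (191, -61)]
228 [(215, -28), (218, 27), (234, -29), (235, -87), (236, -86), (237, -28), (264, 34), (265, 86), (266, 80), (281, -34), (282, -53), (283, -29), (285, 53), (286, 38), (290, -31), (293, 31), (296, -30), (297, -41), (300, 41), (301, 34)]
234 [(197, -26), (198, -65), (199, -59), (213, 46), (214, 41), (217, 49), (218, 46), (234, -31), (235, -86), (236, -86), (237, -28), (264, 31), (265, 83), (266, 79), (267, 26), (288, -29), (289, -40), (292, -43), (293, -43)]
240 [(195, -36), (196, -57), (197, -37), (213, 34), (214, 62), (215, 57), (216, 33), (234, -34), (235, -86), (236, -81), (237, -26), (264, 30), (265, 81), (266, 81), (267, 31), (280, -46), (281, -38), (283, 48), (284, 42), (287, -27), (288, -40), (289, -29), (291, -31), (292, -43)]
250 [(214, 44), (215, 68), (216, 62), (217, 33), (234, -30), (235, -86), (236, -84), (237, -29), (264, 35), (265, 85), (266, 81), (267, 27), (279, -39), (282, 42), (286, -26), (287, -29), (291, -69), (292, -71)]
[[252.50045014 229.03816736]]
[[252.58728328 246.50234756]]
[[252.64813589 258.73481242]]
```

```bash
python3 -m jog '[[0,0,0,0,-0.0012,0.02,45],[0,0,0,0,0,0.021,35],[0,0,0,0,0,0,28]]' 20
python3 -m jog '[[0,0,0,0,0,0,24],[0,0,0,0,0,0,22],[0,0,0,0,0,0,20]]'

```

```text
time_s: 4.28
position: [0.5387, -0.1617, 0.0657]
tool_rot: [[0.176, 0.984, -0.0], [0.984, -0.176, 0.0], [0.0, -0.0, -1.0]]
ft_force: [0.5, 0.0, -0.1]
grip_width: 0.0244
gripper_force: 0.0
time_s: 4.65
position: [0.5396, -0.162, 0.0664]
tool_rot: [[0.176, 0.984, 0.003], [0.984, -0.176, -0.001], [-0.001, 0.003, -1.0]]
ft_force: [3.3, -0.4, 3.0]
grip_width: 0.0172
gripper_force: 15.7
```

```bash
python3 -m jog '[[0,0,0,0,0,0,15],[0,0,0,0,0,0,15]]' 30
python3 -m jog '[[0,0,0,0,0,-0.003,15],[0,0,0,0,0,-0.003,15],[0,0,0,0,0,0,15]]'
```

```text
time_s: 4.9
position: [0.5395, -0.162, 0.0659]
tool_rot: [[0.176, 0.984, 0.002], [0.984, -0.176, -0.001], [-0.001, 0.002, -1.0]]
ft_force: [4.8, 0.3, 3.9]
grip_width: 0.017
gripper_force: 29.3
time_s: 5.28
position: [0.5392, -0.1621, 0.0707]
tool_rot: [[0.176, 0.984, 0.001], [0.984, -0.176, -0.0], [-0.0, 0.001, -1.0]]
ft_force: [6.7, -2.9, -5.0]
grip_width: 0.0171
gripper_force: 29.8
```

```bash
python3 -m jog '[[0,0,0,-0.0007,0.0007,-0.0038,15],[0,0,0,-0.0008,0,-0.0038,15],[0,0,0,-0.0014,0,-0.0037,15],[0,0,0,-0.0014,0,-0.0037,15],[0,0,0,0,0,0,15]]'
```

```text
time_s: 5.9
position: [0.5385, -0.1659, 0.0853]
tool_rot: [[0.176, 0.984, -0.001], [0.984, -0.176, 0.001], [0.001, -0.001, -1.0]]
ft_force: [6.1, -1.3, -5.2]
grip_width: 0.0167
gripper_force: 29.9
```

```bash
python3 -m jog '[[0,0,0,0,0.001,0,15],[0,0,0,0,0,0,15]]'; python3 -m jog '[[0,0,0,0,0.001,0,15],[0,0,0,0,0,0,15]]'
```

```text
time_s: 6.15
position: [0.5387, -0.1659, 0.0854]
tool_rot: [[0.176, 0.984, -0.003], [0.984, -0.176, 0.001], [0.001, -0.003, -1.0]]
ft_force: [0.1, -1.3, -6.7]
grip_width: 0.0171
gripper_force: 29.9
time_s: 6.4
position: [0.5393, -0.166, 0.0855]
tool_rot: [[0.176, 0.984, -0.004], [0.984, -0.176, 0.001], [0.001, -0.004, -1.0]]
ft_force: [-5.3, -2.3, -8.5]
grip_width: 0.017
gripper_force: 29.8
```

```bash
python3 -m jog '[[0,0,0,-0.002,-0.001,-0.0034,15],[0,0,0,-0.0021,0,-0.0033,15],[0,0,0,-0.0025,0,-0.003,15],[0,0,0,-0.0026,0,-0.0029,15],[0,0,0,0,0,0,15]]'
```

```text
time_s: 7.02
position: [0.5378, -0.1753, 0.0992]
tool_rot: [[0.176, 0.984, -0.0], [0.984, -0.176, 0.0], [0.0, -0.0, -1.0]]
ft_force: [-3.9, 1.8, -5.9]
grip_width: 0.0171
gripper_force: 29.8
```

```bash
python3 -m jog '[[0,0,0,-0.003,-0.0006,-0.0026,15],[0,0,0,-0.0031,0,-0.0023,15],[0,0,0,-0.0034,0,-0.002,15],[0,0,0,-0.0034,0,-0.0018,15],[0,0,0,0,0,0,15]]'
```

```text
time_s: 7.65
position: [0.5354, -0.1877, 0.1082]
tool_rot: [[0.176, 0.984, 0.001], [0.984, -0.176, 0.0], [0.001, 0.001, -1.0]]
ft_force: [-1.8, 5.6, -5.4]
grip_width: 0.0168
gripper_force: 29.6
```

```bash
python3 -m jog '[[0,0,0,-0.0037,-0.0004,-0.0014,15],[0,0,0,-0.0037,0,-0.0011,15],[0,0,0,-0.0038,0,-0.0008,15],[0,0,0,-0.0039,0,-0.0004,15],[0,0,0,0,0,0,15]]'
python3 -m jog '[[0,0,0,-0.0024,0,0,15],[0,0,0,-0.0023,0,0,15],[0,0,0,0,0,0,15]]'
```

```text
time_s: 8.28
position: [0.5327, -0.2025, 0.1125]
tool_rot: [[0.176, 0.984, 0.002], [0.984, -0.176, -0.0], [0.0, 0.002, -1.0]]
ft_force: [-1.2, 6.7, -1.4]
grip_width: 0.017
gripper_force: 29.3
time_s: 8.65
position: [0.532, -0.2069, 0.1128]
tool_rot: [[0.176, 0.984, 0.003], [0.984, -0.176, 0.0], [0.001, 0.003, -1.0]]
ft_force: [-1.6, 8.4, 0.7]
grip_width: 0.0165
gripper_force: 29.2
```

```bash
python3 -m jog '[[0,0,0,-0.0015,-0.0002,0,15],[0,0,0,0,0,0,15]]'; python3 -m jog '[[0,0,0,-0.0015,0,0,15],[0,0,0,0,0,0,15]]'
```

```text
time_s: 8.9
position: [0.5318, -0.2082, 0.1128]
tool_rot: [[0.176, 0.984, 0.003], [0.984, -0.176, 0.0], [0.001, 0.003, -1.0]]
ft_force: [-0.2, 8.0, 0.9]
grip_width: 0.0166
gripper_force: 29.1
time_s: 9.15
position: [0.5314, -0.2098, 0.1128]
tool_rot: [[0.176, 0.984, 0.003], [0.984, -0.176, -0.0], [0.0, 0.003, -1.0]]
ft_force: [-0.8, 7.8, 0.6]
grip_width: 0.0161
gripper_force: 29.3
```

```bash
python3 -m jog '[[0,0,0,-0.0015,0,0,15],[0,0,0,0,0,0,15]]'; python3 -m jog '[[0,0,0,-0.0015,0,0,15],[0,0,0,0,0,0,15]]'; python3 - <<'E'
from h import *
im=optics.get_image('scene');save(im,'s2',(260,170,400,290),5)
E
```

```text
time_s: 9.4
position: [0.5313, -0.2111, 0.1128]
tool_rot: [[0.176, 0.984, 0.003], [0.984, -0.176, 0.0], [0.001, 0.003, -1.0]]
ft_force: [0.1, 9.1, 1.3]
grip_width: 0.0167
gripper_force: 29.2
time_s: 9.65
position: [0.531, -0.2123, 0.1128]
tool_rot: [[0.176, 0.984, 0.003], [0.984, -0.176, 0.001], [0.001, 0.003, -1.0]]
ft_force: [0.0, 9.9, 1.4]
grip_width: 0.0158
gripper_force: 29.0
```

View pics/s2.png

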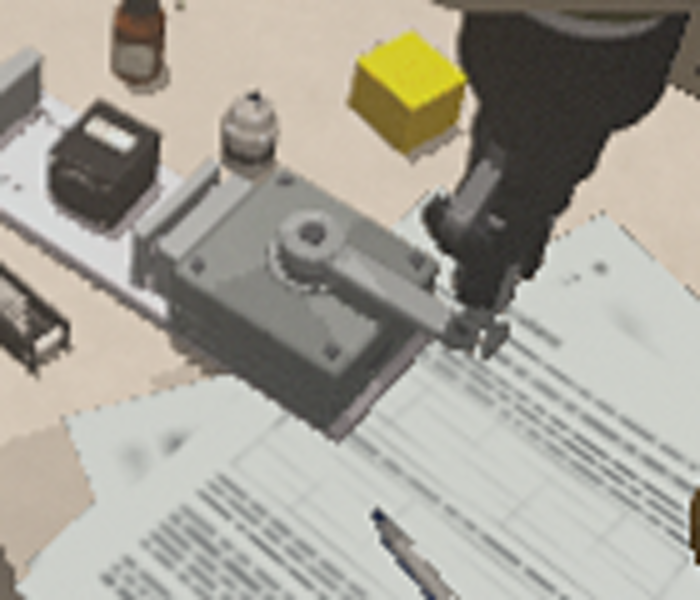

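The scene crop shows the gripper around the raised handle at (480,300) above the pivot (470,335), with the arm unturned and the cube and bystanders untouched. The force does not yet show a hard stop, so I'll push on.

```bash
python3 -m jog '[[0,0,0,-0.0015,0,0,15],[0,0,0,0,0,0,15]]'; python3 -m jog '[[0,0,0,-0.0015,0,0,15],[0,0,0,0,0,0,15]]'; python3 - <<'E'
from h import *
im=optics.get_image('wrist');save(im,'w3',(150,100,360,300),3)
o=observe();print(o['wrist_torque'])
x=np.array([.174,.985,0]);A=np.array([.5445,-.127,0])-0.08*x
print((proj(im,[A+[0,0,.086],A+[0,0,.162],A+[0,0,.162]-.006*x])-[150,100])*3)
E
```

```text
time_s: 9.95
position: [0.5307, -0.214, 0.1127]
tool_rot: [[0.176, 0.984, 0.003], [0.984, -0.176, 0.0], [0.001, 0.003, -1.0]]
ft_force: [-0.1, 8.0, -0.6]
grip_width: 0.0154
gripper_force: 29.0
time_s: 10.2
position: [0.5303, -0.216, 0.1126]
tool_rot: [[0.176, 0.984, 0.003], [0.984, -0.176, -0.001], [-0.0, 0.003, -1.0]]
ft_force: [-0.3, 6.2, -0.6]
grip_width: 0.0142
gripper_force: 27.5
[ 1.18508791  0.06355392 -0.02913812]
[[300.16068766 331.82470159]
 [295.65658295 547.48111477]
 [296.00147017 592.36632301]]
```

View pics/w3.png

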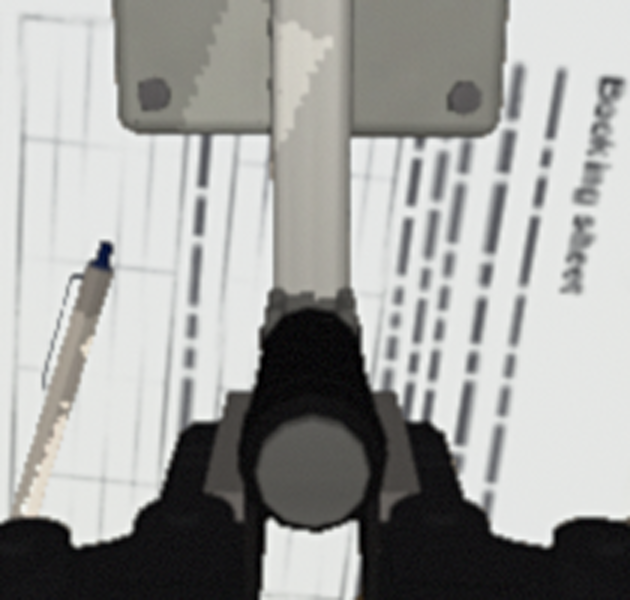

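The wrist crop shows the cap at (312,470) near the +y edge of the pads, and the grip width is falling. So the pads slid past the handle, which is probably at or near its stop. I'll release and press with shut fingers near the top to make sure of the stop.

```bash
python3 -m jog '[[0,0,0,0.002,0,0,60],[0,0,0,0,0,0,60],[0,0,0,0,0,-0.04,60],[0,0,0,0,0,-0.04,30],[0,0,0,0.055,0,0,0],[0,0,0,0,0,0,0],[0,0,0,0,0,0,0]]'
python3 - <<'E'
from h import *
im=optics.get_image('scene');cv2.imwrite('pics/s3.png',cv2.resize(im['pixels'][170:290,260:400,::-1],None,fx=5,fy=5,interpolation=cv2.INTER_CUBIC))
x=np.array([.174,.985,0]);A=np.array([.5445,-.127,0])-0.08*x
print((proj(im,[A+[0,0,.086],A+[0,0,.162],[.5445,-.127,.078]])-[260,170])*5)
E
```

```text
time_s: 11.12
position: [0.5397, -0.1606, 0.1916]
tool_rot: [[0.176, 0.984, 0.001], [0.984, -0.176, -0.001], [-0.001, 0.001, -1.0]]
ft_force: [-0.0, -0.1, -0.9]
grip_width: -0.0001
gripper_force: 0.0
[[464.15934203 316.35386278]
 [496.66500884 198.17058045]
 [302.49557784 232.49006173]]
```

View pics/s3.png

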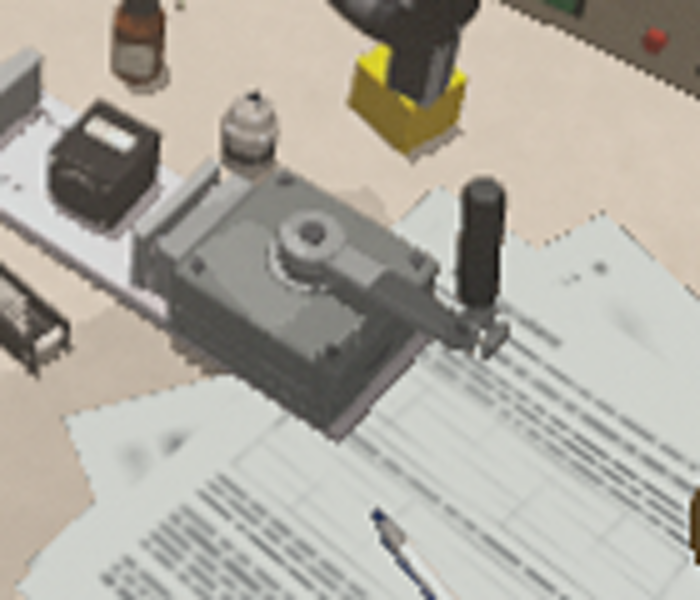

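The crop shows the handle leaning: base (475,330), top (485,185), against (496,198) expected for upright. It is roughly 8° short of the stop, so I'll push it home with shut fingers.

```bash
python3 -m jog '[[0,0,0,0,-0.001,0.045,0],[0,0,0,0,0,0,0],[0,0,0,-0.006,0,0,0],[0,0,0,-0.004,0,0,0],[0,0,0,-0.003,0,0,0],[0,0,0,0,0,0,0]]';python3 -m jog '[[0,0,0,-0.003,0,0,0],[0,0,0,-0.002,0,0,0],[0,0,0,0,0,0,0]]';python3 -m jog '[[0,0,0,-0.002,0,0,0],[0,0,0,-0.002,0,0,0],[0,0,0,0,0,0,0]]'
```

```text
time_s: 11.92
position: [0.5363, -0.1729, 0.1468]
tool_rot: [[0.176, 0.984, 0.001], [0.984, -0.176, -0.0], [-0.0, 0.001, -1.0]]
ft_force: [0.4, 0.3, -0.2]
grip_width: 0.0003
gripper_force: 0.0
time_s: 12.3
position: [0.5354, -0.1775, 0.1463]
tool_rot: [[0.176, 0.984, -0.0], [0.984, -0.176, 0.0], [0.0, -0.0, -1.0]]
ft_force: [-0.1, 0.0, 0.6]
grip_width: 0.0001
gripper_force: 0.1
time_s: 12.68
position: [0.5347, -0.1815, 0.1464]
tool_rot: [[0.176, 0.984, 0.0], [0.984, -0.176, -0.0], [-0.0, 0.0, -1.0]]
ft_force: [0.1, 2.2, 1.6]
grip_width: -0.0005
gripper_force: 0.8
```

Contact; continue in small steps until the stop shows.

```bash
python3 -m jog '[[0,0,0,-0.002,0,0,0],[0,0,0,-0.002,0,0,0],[0,0,0,0,0,0,0]]';python3 -m jog '[[0,0,0,-0.002,0,0,0],[0,0,0,-0.001,0,0,0],[0,0,0,0,0,0,0]]';python3 -m jog '[[0,0,0,-0.002,0,0,0],[0,0,0,0,0,0,0]]'
```

```text
time_s: 13.05
position: [0.5339, -0.1856, 0.1463]
tool_rot: [[0.176, 0.984, -0.0], [0.984, -0.176, -0.0], [-0.0, -0.0, -1.0]]
ft_force: [-0.1, 0.8, 0.7]
grip_width: -0.0002
gripper_force: 0.6
time_s: 13.42
position: [0.5334, -0.1878, 0.1463]
tool_rot: [[0.176, 0.984, -0.0], [0.984, -0.176, 0.001], [0.001, -0.0, -1.0]]
ft_force: [0.9, 5.9, 2.1]
grip_width: -0.0001
gripper_force: 2.7
time_s: 13.68
position: [0.5331, -0.1885, 0.1462]
tool_rot: [[0.176, 0.984, -0.0], [0.984, -0.176, 0.004], [0.004, -0.001, -1.0]]
ft_force: [1.8, 11.1, 2.7]
grip_width: 0.0001
gripper_force: 5.5
```

```bash
python3 -m jog '[[0,0,0,-0.0015,0,0,0],[0,0,0,0,0,0,0]]'; python3 -m jog '[[0,0,0,0.01,0,0,0],[0,0,0,0.01,0,-0.02,0],[0,0,0,0,0,-0.04,30],[0,0,0,0,0,0,60]]'
python3 - <<'E'
from h import *
im=optics.get_image('scene');cv2.imwrite('pics/s4.png',cv2.resize(im['pixels'][170:290,260:400,::-1],None,fx=5,fy=5,interpolation=cv2.INTER_CUBIC))
E
```

```text
time_s: 13.92
position: [0.5329, -0.189, 0.1461]
tool_rot: [[0.175, 0.985, -0.0], [0.985, -0.175, 0.006], [0.005, -0.001, -1.0]]
ft_force: [3.0, 14.9, 3.4]
grip_width: 0.0001
gripper_force: 7.7
time_s: 14.42
position: [0.5373, -0.1729, 0.209]
tool_rot: [[0.176, 0.984, 0.005], [0.984, -0.176, -0.004], [-0.003, 0.005, -1.0]]
ft_force: [0.2, 0.1, 0.8]
grip_width: 0.0359
gripper_force: 0.0
```

View pics/s4.png

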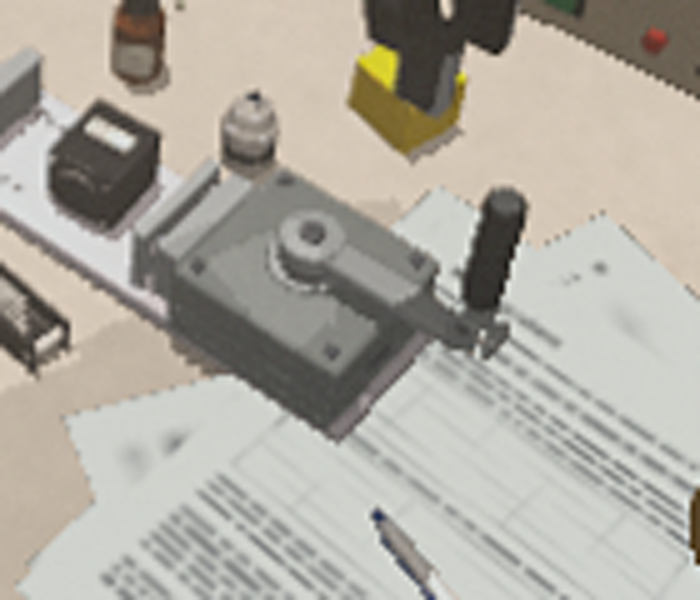

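The handle now stands upright, base (475,330) to top (506,195), parallel to the predicted vertical, and the stop was felt at 6 N/mm. I'll centre over it and turn the wrist so the whole crank swing fits in one grip.

```bash
python3 -m jog '[[0,0,0,-0.0358,-0.001,0,45],[0,0,0.1745,0,0,0,45],[0,0,0.1745,0,0,0,45],[0,0,0.1745,0,0,0,45],[0,0,0.1745,0,0,0,45],[0,0,0.1745,0,0,0,45],[0,0,0.1745,0,0,0,45],[0,0,0.1745,0,0,0,45],[0,0,0.1745,0,0,0,45],[0,0,0.1745,0,0,0,45]]'; python3 -m jog '[[0,0,0.1745,0,0,0,45],[0,0,0.1745,0,0,0,45],[0,0,0.1745,0,0,0,45],[0,0,0.1745,0,0,0,45],[0,0,0.1745,0,0,0,45],[0,0,0.1745,0,0,0,45],[0,0,0.1745,0,0,0,45],[0,0,0,0,0,0,45]]'; python3 -c "
from h import *
o=observe();print(o['q'],o['position'])"
```

```text
time_s: 15.72
position: [0.5285, -0.2073, 0.2049]
tool_rot: [[0.983, -0.182, -0.002], [-0.182, -0.983, 0.001], [-0.002, -0.0, -1.0]]
ft_force: [0.0, 0.5, -0.8]
grip_width: 0.0385
gripper_force: 0.0
time_s: 16.73
position: [0.5286, -0.2072, 0.2052]
tool_rot: [[0.173, -0.985, -0.002], [-0.985, -0.173, 0.001], [-0.001, 0.002, -1.0]]
ft_force: [-0.3, 0.4, -0.2]
grip_width: 0.0386
gripper_force: 0.0
[-3.33370462e+01  2.47598746e+01  7.39833794e+01 -2.51422428e-02
  8.13658455e+01  1.36703738e+02] [ 0.52862491 -0.20722247  0.20519829]
```

```bash
python3 -m jog '[[0,0,0.149,0,0,0,45],[0,0,0.149,0,0,0,45],[0,0,0,0.0006,-0.0015,0.04,45],[0,0,0,0,0,0.052,45],[0,0,0,0,0,0,30],[0,0,0,0,0,0,15],[0,0,0,0,0,0,15],[0,0,0,0,0,0,15]]' 30; python3 -c "
from h import *
o=observe();print(o['q'],o['position'])"
```

```text
time_s: 17.73
position: [0.5307, -0.2079, 0.1147]
tool_rot: [[-0.125, -0.992, 0.001], [-0.992, 0.125, -0.0], [0.0, -0.001, -1.0]]
ft_force: [2.8, 0.9, -11.6]
grip_width: 0.0172
gripper_force: 30.1
[-3.32994090e+01  2.99393706e+01  8.13449298e+01  1.36086851e-02
  6.86762274e+01  1.53854923e+02] [ 0.53068896 -0.20793981  0.11471281]
```

```bash
python3 -m jog '[[0,0,0,0,0,0.001,15],[0,0,-0.1047,0,-0.00837,0,15],[0,0,-0.1047,0,-0.00837,0,15],[0,0,-0.1047,0,-0.00837,0,15],[0,0,-0.1047,0,-0.00837,0,15],[0,0,0,0,0,0,15]]'
```

```text
time_s: 18.48
position: [0.5641, -0.2074, 0.1144]
tool_rot: [[0.289, -0.957, 0.001], [-0.957, -0.289, -0.002], [0.002, -0.001, -1.0]]
ft_force: [0.5, -1.5, -1.7]
grip_width: 0.0173
gripper_force: 31.2
```

```bash
python3 -m jog '[[0,0,-0.1047,0,-0.00837,0,15],[0,0,-0.1047,0,-0.00837,0,15],[0,0,-0.1047,0,-0.00837,0,15],[0,0,-0.1047,0,-0.00837,0,15],[0,0,-0.1047,0,-0.00837,0,15]]';python3 -m jog '[[0,0,-0.1047,0,-0.00837,0,15],[0,0,-0.1047,0,-0.00837,0,15],[0,0,-0.1047,0,-0.00837,0,15],[0,0,-0.1047,0,-0.00837,0,15],[0,0,-0.1047,0,-0.00837,0,15],[0,0,0,0,0,0,15]]'
```

```text
time_s: 19.1
position: [0.6003, -0.1884, 0.1144]
tool_rot: [[0.729, -0.684, 0.002], [-0.684, -0.729, -0.003], [0.004, 0.001, -1.0]]
ft_force: [0.0, -5.5, -2.3]
grip_width: 0.0174
gripper_force: 31.2
time_s: 19.85
position: [0.623, -0.1523, 0.1146]
tool_rot: [[0.973, -0.23, 0.006], [-0.23, -0.973, -0.002], [0.006, 0.001, -1.0]]
ft_force: [6.7, -2.0, -5.1]
grip_width: 0.0171
gripper_force: 30.9
```

```bash
python3 -m jog '[[0,0,-0.1047,0.0012,-0.00837,0,15],[0,0,-0.1047,0,-0.00837,0,15],[0,0,-0.1047,0,-0.00837,0,15],[0,0,-0.1047,0,-0.00837,0,15],[0,0,-0.1047,0,-0.00837,0,15],[0,0,0,0,0,0,15]]';python3 -m jog '[[0,0,-0.1047,0,-0.00837,0,15],[0,0,-0.1047,0,-0.00837,0,15],[0,0,-0.1047,0,-0.00837,0,15],[0,0,-0.1047,0,-0.00837,0,15],[0,0,-0.1047,0,-0.00837,0,15],[0,0,0,0,0,0,15]]'
```

```text
time_s: 20.6
position: [0.6247, -0.1103, 0.1145]
tool_rot: [[0.958, 0.288, 0.005], [0.288, -0.958, -0.001], [0.005, 0.002, -1.0]]
ft_force: [5.2, 1.8, -4.7]
grip_width: 0.017
gripper_force: 31.0
time_s: 21.35
position: [0.6047, -0.0731, 0.1145]
tool_rot: [[0.685, 0.728, 0.005], [0.728, -0.685, 0.001], [0.004, 0.003, -1.0]]
ft_force: [5.6, 5.2, -4.5]
grip_width: 0.0173
gripper_force: 31.0
```

```bash
cat > f.py <<'E'
from h import *
o=observe();R=o['tool_rot'];f=R.T@o['ft_force'];p=o['position']-[.5458,-.1286,0]
print('resist %.1f radial %.1f r %.4f phi %.2f'%(f[1],f[0],np.hypot(p[0],p[1]),(np.degrees(np.arctan2(p[1],p[0]))+100)%360))
E
for i in 1; do python3 -m jog '[[0,0,-0.0524,0.001,-0.00419,0.0005,15],[0,0,-0.0524,0,-0.00419,0,15],[0,0,-0.0524,0,-0.00419,0,15],[0,0,-0.0524,0,-0.00419,0,15]]' >/dev/null; done; python3 f.py;python3 -m jog '[[0,0,-0.0524,0,-0.00419,0,15],[0,0,-0.0524,0,-0.00419,0,15]]' >/dev/null; python3 f.py; python3 -m jog '[[0,0,-0.0524,0,-0.00419,0,15],[0,0,-0.0524,0,-0.00419,0,15]]' >/dev/null; python3 f.py
```

```text
resist 4.6 radial 6.8 r 0.0810 phi 154.43
resist 4.3 radial 7.4 r 0.0810 phi 160.48
resist 4.1 radial 8.7 r 0.0808 phi 166.53
```

```bash
echo "import sys; sys.exit(f[1]>5.6)" >> f.py
python3 -m jog '[[0,0,-0.0524,0.001,-0.00419,0,15]]' >/dev/null && python3 f.py && python3 -m jog '[[0,0,-0.0524,0,-0.00419,0,15]]' >/dev/null && python3 f.py && python3 -m jog '[[0,0,-0.0524,0,-0.00419,0,15]]' >/dev/null && python3 f.py && python3 -m jog '[[0,0,-0.0524,0,-0.00419,0,15]]' >/dev/null && python3 f.py && python3 -m jog '[[0,0,-0.0524,0,-0.00419,0,15]]' >/dev/null && python3 f.py && python3 -m jog '[[0,0,-0.0524,0,-0.00419,0,15]]' >/dev/null && python3 f.py
```

```text
resist 3.9 radial 3.9 r 0.0811 phi 169.62False
```

```bash
sed -i 's/sys.exit(f\[1\]>5.6)/sys.exit(int(f[1]>5.6))/' f.py
python3 -m jog '[[0,0,-0.0524,0,-0.00419,0,15]]' >/dev/null && python3 f.py && python3 -m jog '[[0,0,-0.0524,0,-0.00419,0,15]]' >/dev/null && python3 f.py && python3 -m jog '[[0,0,-0.0524,0,-0.00419,0,15]]' >/dev/null && python3 f.py && python3 -m jog '[[0,0,-0.0524,0,-0.00419,0,15]]' >/dev/null && python3 f.py && python3 -m jog '[[0,0,-0.0524,0,-0.00419,0,15]]' >/dev/null && python3 f.py&& python3 -m jog '[[0,0,-0.0524,0,-0.00419,0,15]]' >/dev/null && python3 f.py
```

```text
resist 4.2 radial 5.2 r 0.0810 phi 172.61
resist 4.8 radial 6.9 r 0.0809 phi 175.64
resist 3.8 radial 7.3 r 0.0809 phi 178.68
resist 3.7 radial 7.6 r 0.0808 phi 181.71
resist 4.8 radial 9.7 r 0.0808 phi 184.75
resist 4.3 radial 8.3 r 0.0807 phi 187.81
```

```bash

python3 -m jog '[[0,0,-0.0524,0.0015,-0.00419,0,15]]' >/dev/null && python3 f.py && python3 -m jog '[[0,0,-0.0524,0,-0.00419,0,15]]' >/dev/null && python3 f.py && python3 -m jog '[[0,0,-0.0524,0,-0.00419,0,15]]' >/dev/null && python3 f.py && python3 -m jog '[[0,0,-0.0524,0,-0.00419,0,15]]' >/dev/null && python3 f.py && python3 -m jog '[[0,0,-0.0524,0,-0.00419,0,15]]' >/dev/null && python3 f.py&& python3 -m jog '[[0,0,-0.0524,0,-0.00419,0,15]]' >/dev/null && python3 f.py
```

```text
resist 3.5 radial 2.5 r 0.0812 phi 190.84
resist 4.2 radial 4.7 r 0.0810 phi 193.84
resist 3.6 radial 5.4 r 0.0810 phi 196.86
resist 3.6 radial 6.5 r 0.0810 phi 199.88
resist 4.2 radial 6.3 r 0.0810 phi 202.90
resist 4.8 radial 6.7 r 0.0809 phi 205.90
```

```bash

python3 -m jog '[[0,0,-0.0524,0.001,-0.00419,0,15]]' >/dev/null && python3 f.py && python3 -m jog '[[0,0,-0.0524,0,-0.00419,0,15]]' >/dev/null && python3 f.py && python3 -m jog '[[0,0,-0.0524,0,-0.00419,0,15]]' >/dev/null && python3 f.py && python3 -m jog '[[0,0,-0.0524,0,-0.00419,0,15]]' >/dev/null && python3 f.py && python3 -m jog '[[0,0,-0.0524,0,-0.00419,0,15]]' >/dev/null && python3 f.py&& python3 -m jog '[[0,0,-0.0524,0,-0.00419,0,15]]' >/dev/null && python3 f.py
```

```text
resist 6.0 radial 0.8 r 0.0811 phi 208.72
```

```bash
python3 -m jog '[[0,0,-0.0262,0,-0.0021,0,15]]' >/dev/null; python3 f.py; python3 -m jog '[[0,0,0,0,0,0,15]]' >/dev/null; python3 f.py
```

```text
resist 7.1 radial 4.2 r 0.0810 phi 210.13
resist 5.3 radial 3.4 r 0.0810 phi 210.19
```

```bash
python3 -m jog '[[0,0,-0.014,0,-0.0012,0,15]]' >/dev/null; python3 f.py; python3 -m jog '[[0,0,0,0,0,0,15]]' >/dev/null; python3 f.py
```

```text
resist 7.9 radial 3.7 r 0.0810 phi 210.81
resist 6.6 radial 3.6 r 0.0810 phi 210.89
```

```bash
python3 -m jog '[[0,0,0,0.001,0,0,15],[0,0,0,0,0,0,15]]' >/dev/null; python3 f.py; python3 -m jog '[[0,0,0,0.001,0,0,15],[0,0,0,0,0,0,15]]' >/dev/null; python3 f.py
```

```text
resist 6.1 radial 1.4 r 0.0813 phi 210.89
resist 5.3 radial -3.1 r 0.0815 phi 210.88
```

```bash
python3 -m jog '[[0,0,0,0.001,0,0,15],[0,0,0,0,0,0,15]]' >/dev/null; python3 f.py; python3 -m jog '[[0,0,0,-0.0005,0,0,15],[0,0,0,0,0,0,15]]' >/dev/null; python3 f.py
python3 -m jog '[[0,0,0,0,0,0,22],[0,0,0,0,0,0,26],[0,0,0,0,0,0,35],[0,0,0,0,0,0,45],[0,0,0,0,0,0,45]]'; python3 -m jog '[[0,0,0,0,0,-0.03,45],[0,0,0,0,0,-0.05,45],[0,0,0,0,0,-0.02,45],[0,0,0,0.02,-0.05,0,45],[0,0,0,0.02,-0.05,0,45],[0,0,0,0,0,0,45]]'; python3 - <<'E'
from h import *
for n,c in(('scene',(230,150,370,270)),):
    im=optics.get_image(n);save(im,n+'5',c,5)
x=np.array([np.cos(np.radians(110.9)),np.sin(np.radians(110.9)),0]);A=np.array([.5458,-.1286,0])+0.08*x
print((proj(im,[A+[0,0,.086],A+[0,0,.162]])-[230,150])*5)
E
```

```text
resist 5.1 radial -6.3 r 0.0817 phi 210.87
resist 5.5 radial -4.7 r 0.0816 phi 210.87
time_s: 26.22
position: [0.5146, -0.0514, 0.1128]
tool_rot: [[-0.425, 0.905, -0.0], [0.905, 0.425, -0.0], [0.0, -0.0, -1.0]]
ft_force: [0.5, 0.2, -0.2]
grip_width: 0.0385
gripper_force: 0.0
time_s: 26.98
position: [0.4044, -0.0572, 0.2129]
tool_rot: [[-0.424, 0.906, -0.001], [0.906, 0.424, 0.0], [0.001, -0.001, -1.0]]
ft_force: [0.4, -0.2, -0.5]
grip_width: 0.0383
gripper_force: 0.0
[[275.70924786 297.28673152]
 [284.90522418 177.70706709]]
```

View pics/scene5.png

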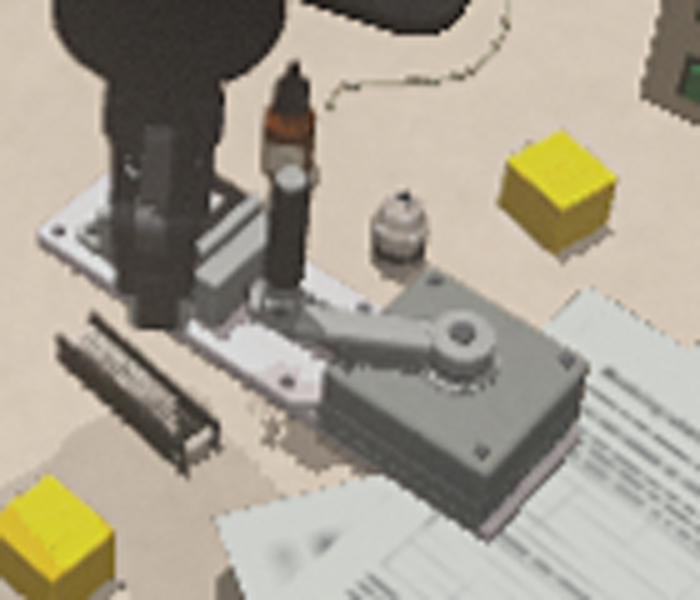

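The handle stands upright, base (278,305) to top (291,172), matching the prediction. The bystanders stand untouched. Last, a numeric check of the clamped stack in the top view.

```bash
python3 - <<'E'
from h import *
im=optics.get_image('top');g=cv2.cvtColor(im['pixels'],cv2.COLOR_RGB2GRAY)
a=np.radians(80);y=np.array([np.cos(a),np.sin(a),0]);x=np.array([y[1],-y[0],0])
for off in(-.014,0,.014):
    print(off,[(int(s*1000),int(g[int(round(v)),int(round(u))])) for s in np.arange(.12,.212,.004) for u,v in proj(im,[np.array([.5455,-.128,.046])+y*s+x*off])])
print(observe()['ft_force'])
E
```

```text
-0.014 [(120, 168), (124, 169), (128, 119), (132, 117), (136, 162), (140, 120), (144, 75), (148, 45), (152, 60), (156, 58), (160, 51), (164, 48), (168, 47), (172, 64), (176, 101), (180, 140), (184, 172), (188, 158), (192, 164), (196, 172), (200, 171), (204, 181), (208, 198)]
0 [(120, 167), (124, 168), (128, 117), (132, 146), (136, 162), (140, 116), (144, 43), (148, 41), (152, 44), (156, 42), (160, 35), (164, 43), (168, 40), (172, 44), (176, 101), (180, 145), (184, 171), (188, 160), (192, 165), (196, 171), (200, 171), (204, 181), (208, 200)]
0.014 [(120, 167), (124, 166), (128, 115), (132, 143), (136, 160), (140, 115), (144, 89), (148, 186), (152, 197), (156, 193), (160, 190), (164, 191), (168, 185), (172, 76), (176, 101), (180, 145), (184, 171), (188, 152), (192, 167), (196, 169), (200, 167), (204, 180), (208, 198)]
[0.27260057 0.72201608 0.21076981]
```

The cube fills y ≈ 141–178 mm, with no bed showing between the pad, the cube and the anvil, and the robot is clear.

```bash
python3 -c "
from rig import job
print(job.close_job())"
```

```text
the job is handed in; nothing more can be done
None
```

Handed in at about 27 s of the 72 s allowed: the handle is upright at its stop, the cube is clamped against the anvil at an estimated 15–16 N (from push force and crank angle), and the gripper is clear; before the handle was fully up, sideways forces came close to the crank's drag, but images showed no visible turn.

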